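# Clip a sample tube onto the tilted disc of a tube rotator

### The arm

A 7-joint arm with a two-finger parallel gripper is mounted at the origin on the work surface. World frame = base frame: x ahead of the robot, y to its left, z up, the work surface at z = 0. Lengths are in m, angles in rad, forces in N, time in s.
With the tool pointing down it reaches from about 0.425 to 0.875 m from the base axis. Payload 8.4 kg.
Tool frame: the origin (TCP) lies at the very end of the fingers, on their centre line; the grasp point (between the pads) lies 19 mm behind it; z points along the fingers, y is the line along which they close (so a half turn about z gives the same grasp; the last joint's range is limited). The gripper opens to 87 mm and grips with 3 to 60 N. Pads are 19 mm wide; open, the fingers measure 117 mm over their backs; the gripper's body (75 mm by 190 mm) begins 51 mm behind the grasp point.
Start: joints at [-1.339, 0.333, 0.04, 1.465, -0.013, 1.343, -0.059], TCP at [0.211, 0.615, 0.223] pointing down, gripper open.
Joint ranges: [-2.58, 2.58], [-0.38, 2.09], [-1.3, 1.39], [0.25, 2.4], [-1.5, 4.64], [0.08, 2.09], [-2.65, 2.65]. Speed limits (rad/s): [2.22, 2.22, 2.79, 2.79, 3.14, 3.14, 3.14].

### API

Orientations are given as a unit quaternion [x, y, z, w].
In Python, from rig import manip gives the robot as it stands.
- The arm moves only by the tool step_arm, never from a script. Its argument "motion" is one flat list of numbers, 5 for each row, row after row: the shift along the tool's x, y, z in cm, then the turn about the tool's z in rad, then the finger opening in cm, from 0 to 8.7. A call has 1 to 20 rows; each row is the pose to reach, as a shift and turn from the pose commanded when the call began, along the tool's axes at that moment; what a row does not reach only later rows make up. A row lasts 1/12 s, in which the tool goes at most 41.7 mm and 7.16 degrees, less where a joint would pass 70% of its speed; a pose out of reach is approached as far as the arm can. A call with a gripper value outside its range is refused whole. The fingers move at their own pace and stop on an object; the grip force is fixed at half the most. Time passes only in rows, so rows that repeat a pose let the fingers close. It gives the time, the measured TCP pose, the force, the opening and the grip force at its end, in the units of the state.
- manip.get_obs(): the state, without advancing time (a new reading comes with each control period).
- manip.grab_frame(name): name is "side" or "top" or "wrist"; returns the picture (400x640x3 uint8, blue, green, red); there is no depth.
- manip.camera_model(name): a dict with "intrinsics" (3x3 intrinsics, pixels), "distortion" ([k1, k2, p1, p2, k3] as OpenCV has them; the pictures are not rectified), "R" (3x3) and "t" (3): a world point X has camera coordinates R X + t; the wrist camera has in their place "hand_eye" (4x4, takes a point from camera to tool coordinates, whose origin is the TCP and whose axes are the flange's). Camera axes: x right, y down, z forward; pixel columns grow to the right and rows downward; lengths in m; the calibration is good to about 2 mm. A picture is of the moment at which its call begins: read the wrist's pose just before it. camera_model takes no time and is no camera call.
- manip.finish_job(): hands the job in; it is judged then, once.
Trained networks look in the newest picture that a camera, given by its name, has taken for a name from the list of things; names that differ only in an ending like _2 or _b are one class to them, and where a whole thing is asked for, a point or a joint stands for the part that bears it (a point fixed in the world has none). Each returns a list of dicts, best first, with "confidence" (0 to 1); they miss things now and then, are a little off and sometimes report something else, mostly with a low value. They report only what shows in the picture. A call takes as long as a camera call. They do not tell look-alikes from the thing itself.
- manip.masks_of(camera, thing): "region" (400x640 bool, what is visible of it).
- manip.spot_point(camera, thing): "xyz" ([x, y, z] in m, in world coordinates, good to about 4 mm: a listed point, or the origin of a listed thing).
The state is a dict: "time_s": time; "joints": joint angles; "qd": joint speeds; "joint_efforts": joint torques, N m; "tcp_pos": TCP position; "eef_rot": TCP orientation; "contact_force": force on the tool from outside, world axes, zero at the start; "wrist_torque": the same for the moment, N m; "finger_gap": opening from 0.0 (shut) to 1.0 (fully open); "gripper_force": force on a finger pad.
Only numpy, scipy, OpenCV 4.12 (cv2) and the standard library are available. Lean on these libraries where they do the work, as an engineer would, in place of code of your own. Each camera call takes 0.05 s, during which the arm holds its last target. There are 200 camera calls.

### The job

Take the large capped sample tube (the thicker of the two in the steel cradle) and load it into the empty spring clip on the tube rotator's slanted disc: lay it into the clip's mouth with the clip at the middle of the tube, then press it straight in until it snaps fully home, and let it go. The tube is thin glass, so do not grip it hard; leave the small tube in the cradle and the vessels standing around where they are.

Things in the scene. Friction and masses are not known exactly. Their poses are not given: they have to be found in the camera images.
- tube_center (a point): Large sample tube: thin rigid glass, whitish, screw-capped, conical, 114 mm long, 45 to 92 g, lying level in the cradle. Point: its middle, on its axis, 50 mm above the bench; centre of mass within 5 mm. x axis from cap to tip (y, z arbitrary: it is round). Along x: ribbed cap, diameter 34 mm, -55.5 to -42.5 mm; straight body, diameter 29 mm, -42.5 to +42.5 mm; cone to +58.5 mm.
- tube_cap (a point): Centre of the large tube's ribbed cap (diameter 34 mm, 13 mm long), 49 mm from the tube's middle, same axes. It overhangs the cradle and, later, the clip freely; here the tube can be gripped across its axis from above and carried: 25 to 60 N of grip is enough, the glass breaks at more than about 75 N per finger.
- cradle: Fixed steel tube cradle, 200 mm along its y; origin on the bench under its middle. Two places, at y = +50 and -50 mm, one with the large and one with the small tube (which is which varies), tubes along its x. Two rails 6 mm thick at x = +20 and -20 mm carry V notches that reach up to 54 mm above the bench.
- clip_seat (a point): Seat of the empty clip: where the tube's centre comes when fully home. z axis: straight out of the disc's tilted face (press along -z). x axis: direction in which the tube's axis must lie (cap either way round; it slopes at most 11 degrees). y: across the tube, to the disc's raised side. The point is 20 mm above the disc's face. A seated tube's top is 14.5 mm above this point.
- clip_mouth (a point): Same axes, 20 mm further out along z than the seat: where the axis of a tube laid in the clip's flared mouth rests, stably if centred within 10 mm. The clip is a pair of polished spring-steel jaws, 46 mm long along x and 36 mm wide; throat 20.6 mm wide 10 mm above the seat, mouth 30 mm wide 15.6 mm above it. The tube's ends overhang the clip; a gripper cannot reach round the tube between the jaws.
- disc: Rotator's disc: dark grey, round, diameter 236 mm, 6 mm thick, its face tilted 24 to 36 degrees from level towards the bench's middle; it holds its tilt and turns only against a stiff brake. Origin: centre of its underside; axes as the clip's. A like tube already sits in a like clip opposite the empty one (y = -55 mm; the empty one at y = +55 mm).
- small_tube_center (a point): Centre of the small capped tube (bystander) in the other place of the cradle: 119 mm long, diameter 17 mm, cap 22 mm, x axis from cap to tip.
- beaker: Glass beaker, diameter 70 mm, 95 mm tall (bystander), standing about between and beyond rotator and cradle. Origin at the centre of its underside, z up.
- reagent_bottle: Amber glass bottle with black cap, diameter 64 mm, 130 mm tall (bystander), standing in front of the robot between rotator and cradle. Origin at the centre of its underside, z up.
- stoppered_flask: Green glass conical flask with stopper, foot diameter 76 mm, 120 mm tall (bystander). Origin at the centre of its underside, z up.
- sample_jar: White plastic screw jar, diameter 60 mm, 75 mm tall (bystander). Origin at the centre of its underside, z up.
- jaw_a (a joint): Angle of one spring jaw of the empty clip, rad: 0 shut and empty, about 0.02 with a tube fully home, 0.15 when the tube's full width is between the jaws. Pressing down on the tube over the middle of the clip (closed fingertips will do) takes about 17 to 25 N to spread the jaws; then the tube snaps down to the seat and stops hard. Pressing on an overhanging end makes it see-saw.
Not all that is in view belongs to the job. Leave any blue look-alike of the part that bears clip_seat alone. What is shaped like the part that bears tube_center but black is not meant.

How it is judged:
At the end, for the whole second after the job is handed in: The large tube is home in the empty clip: axis within 3 mm of the seat in height and sideways, its middle within 12 mm of the clip's middle, parallel within 0.07 rad; the small tube is in its place in the cradle (20 mm) and beaker, bottle, flask and jar are where they stood (30 mm) (z of tube_center in the frame of clip_seat between -0.003 and 0.003 m and y of tube_center in the frame of clip_seat between -0.003 and 0.003 m and x of tube_center in the frame of clip_seat between -0.012 and 0.012 m and angle between the x axis of tube_center and the x axis of clip_seat, either way round below 0.07 rad and distance of small_tube_center from where it was at the start of the episode below 0.02 m and distance of each of beaker, reagent_bottle, stoppered_flask, sample_jar from where it was at the start of the episode below 0.03 m); the robot touches nothing.
It fails at once if the small tube is knocked out of its place in the cradle (moved more than 20 mm) (distance of small_tube_center from where it was at the start of the episode above 0.02 m).
It fails at once if the beaker, the bottle, the flask or the jar is displaced by more than 30 mm or tipped over (distance of any of beaker, reagent_bottle, stoppered_flask, sample_jar from where it was at the start of the episode above 0.03 m or angle between any of beaker, reagent_bottle, stoppered_flask, sample_jar's own z axis and vertical above 0.5 rad).
It fails at once if the glass tube is squeezed so hard that it would break (both fingers together more than 150 N) (contact force between the fingers and tube above 150 N).
It also fails if it takes over 48 s, if anything falls off the work surface, if the arm or the gripper's body presses on something with over 40 N, if the wrist force passes 120 N, or if a joint passes its speed limit or range.

## Working session

There is one attempt and no reset: what is moved stays moved. The work goes in short steps, Python scripts to look and compute and a tool call to move; the robot and the scene stay as the last step left them, time stands still between calls to the robot, and variables do not carry over. Pictures are saved under pics/ and viewed, at most 10 in all, crops included, and the job is handed in when it is done.

Besides the shell and the picture viewer there is one more tool, called as name(argument=value, ...), one argument or row to a line, values as JSON. step_arm: Moves the arm, as the interface text tells. Its arguments: {"type":"object","properties":{"motion":{"type":"array","items":{"type":"number"}}},"required":["motion"]}

```bash
mkdir -p pics; ls; python3 - <<'E'
from rig import manip
import cv2,numpy as np
o=manip.get_obs();print({k:np.round(v,3).tolist() for k,v in o.items()})
for c in("side","top"):
    f=manip.grab_frame(c);cv2.imwrite(f"pics/{c}0.png",f)
    m=manip.camera_model(c);print(c,m)
    for t in["tube_center","tube_cap","cradle","clip_seat","clip_mouth","disc","small_tube_center","beaker","reagent_bottle","stoppered_flask","sample_jar"]:
        print(t,[(np.round(d["xyz"],3).tolist(),round(d["confidence"],2)) for d in manip.spot_point(c,t)][:4])
print(manip.camera_model("wrist"))
E
```

```text
pics
{'time_s': 0.0, 'joints': [-1.339, 0.334, 0.04, 1.466, -0.013, 1.343, -0.059], 'qd': [0.003, -0.001, -0.002, -0.001, -0.0, 0.001, 0.0], 'joint_efforts': [0.001, -65.637, 1.335, -40.38, -0.06, 0.045, 0.0], 'tcp_pos': [0.211, 0.614, 0.222], 'eef_rot': [0.165, 0.986, -0.001, -0.0], 'contact_force': [0.298, -0.239, 0.05], 'wrist_torque': [0.024, -0.012, 0.012], 'gripper_force': 0.0, 'finger_gap': 1.001}
side {'intrinsics': array([[442.94459815,   0.        , 312.85564588],
       [  0.        , 442.94459815, 195.70002892],
       [  0.        ,   0.        ,   1.        ]]), 'distortion': array([-0.11393033,  0.        ,  0.        ,  0.        ,  0.        ]), 'R': array([[ 0.95567126, -0.29394095,  0.0170636 ],
       [-0.17028419, -0.59905278, -0.78239316],
       [ 0.24019939,  0.74480499, -0.62255102]]), 't': array([-0.52398331,  0.14705337,  1.13387286])}
tube_center [([0.736, -0.172, 0.002], 0.66), ([0.546, -0.45, 0.018], 0.62), ([0.503, -0.278, 0.049], 0.6)]
tube_cap [([0.461, -0.293, 0.047], 0.92), ([0.501, -0.434, 0.015], 0.62), ([0.573, 0.192, 0.148], 0.53)]
cradle [([0.4
[... 1670 characters left out ...]
, 0.194], 0.33)]
sample_jar [([0.76, 0.057, 0.004], 0.76), ([0.574, 0.185, 0.144], 0.2)]
{'intrinsics': array([[315.83308482,   0.        , 319.23041032],
       [  0.        , 315.83308482, 196.98088493],
       [  0.        ,   0.        ,   1.        ]]), 'distortion': array([-0.03299456,  0.        ,  0.        ,  0.        ,  0.        ]), 'hand_eye': array([[ 1.08170119e-03, -9.63774621e-01, -2.66715784e-01,
         7.27951151e-02],
       [ 9.99999404e-01,  1.08118795e-03,  1.48768985e-04,
         2.89787520e-04],
       [ 1.44990120e-04, -2.66715786e-01,  9.63775217e-01,
        -1.62621459e-01],
       [ 0.00000000e+00,  0.00000000e+00,  0.00000000e+00,
         1.00000000e+00]])}
```

View pics/side0.png

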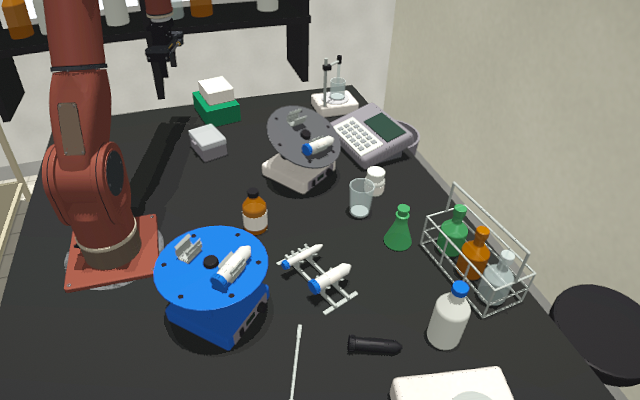

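View pics/top0.png

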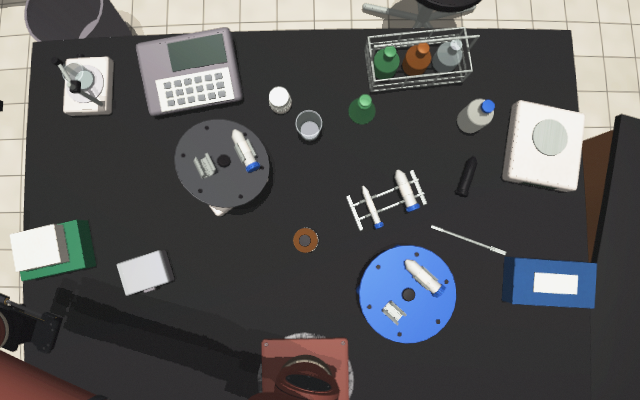

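The top picture shows what could be confused. Tube-like things are the large white tube in the cradle (406,188), the small tube (372,207), the black tube (466,176), and the tubes already clipped at (245,150) and (422,276). Empty clips are on the grey disc (205,165) and on the blue look-alike (394,313). I choose the tube at (406,188) and the clip at (205,165), and check both in a close crop.

```bash
cat > h.py <<'E'
from rig import manip
import cv2,numpy as np
from scipy.spatial.transform import Rotation as Ro
def pose():
    o=manip.get_obs();return np.array(o["tcp_pos"]),Ro.from_quat(o["eef_rot"]).as_matrix()
def go(target,ydir=None):
    "shift in cm in tool axes, turn about tool z bringing tool y along ydir (mod pi)"
    p,R=pose();s=R.T@(np.array(target)-p)*100;a=0
    if ydir is not None:
        v=R.T@np.array([*ydir[:2],0]);a=-np.arctan2(v[0],v[1]);a=(a+np.pi/2)%np.pi-np.pi/2
    print("shift cm",s.round(2),"turn",round(a,3));return s,a
def cam(c):
    m=manip.camera_model(c);K,d=m["intrinsics"],m["distortion"]
    if c=="wrist":
        p,R=pose();H=m["hand_eye"];Rc=R@H[:3,:3];tc=R@H[:3,3]+p;return K,d,Rc.T,-Rc.T@tc
    return K,d,m["R"],m["t"]
def proj(C,X):
    K,d,R,t=C;return cv2.projectPoints(np.atleast_2d(X).astype(float),cv2.Rodrigues(R)[0],t,K,d)[0][:,0]
E
python3 - <<'E'
from h import *
f=cv2.imread("pics/top0.png")
a=cv2.resize(f[115:220,165:285],(480,420),interpolation=3);b=cv2.resize(f[150:240,340:440],(320,288),interpolation=3)
c=np.zeros((420,800,3),np.uint8);c[:,:480]=a;c[:288,480:]=b;cv2.imwrite("pics/crop0.png",c)
go([0.211,0.614,0.42]);go([0.56,0.12,0.42]);print(pose())
E
```

```text
shift cm [ -0.02  -0.07 -19.74] turn 0
shift cm [-49.07 -35.46 -19.74] turn 0
(array([0.21108663, 0.61474223, 0.22255752]), array([[-9.45797875e-01,  3.24755875e-01, -2.92898398e-05],
       [ 3.24755876e-01,  9.45797875e-01, -2.38598629e-05],
       [ 1.99536376e-05, -3.20786552e-05, -9.99999999e-01]]))
```

View pics/crop0.png

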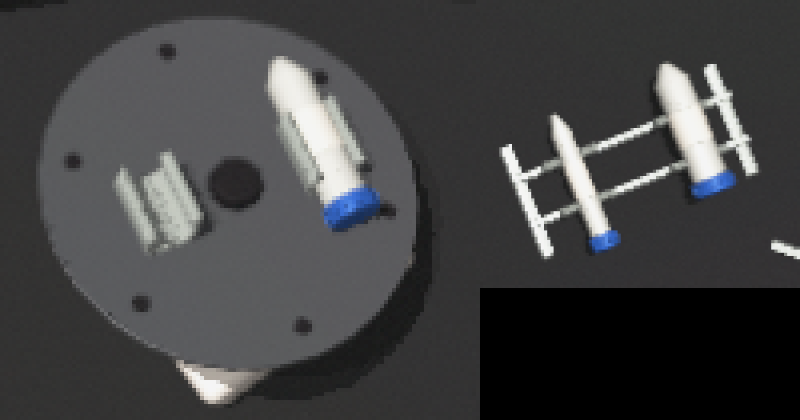

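The crop shows the grey disc with its empty clip at crop (160,203), which is top (205,166). The thicker blue-capped tube is at the right of the cradle, crop (695,130), and the thin one is on the left. My choice stands. Next I rise and move the wrist camera over the disc.

step_arm(
  motion=[0,0,-8,0,8.7,0,0,-16,0,8.7,-10,-7,-20,0,8.7,-49,-35,-20,0,8.7,-49,-35,-20,0,8.7,-49,-35,-20,0,8.7,-49,-35,-20,0,8.7,-49,-35,-20,0,8.7,-49,-35,-20,0,8.7,-49,-35,-20,0,8.7,-49,-35,-20,0,8.7,-49,-35,-20,0,8.7,-49,-35,-20,0,8.7,-49,-35,-20,0,8.7,-49,-35,-20,0,8.7,-49,-35,-20,0,8.7,-49,-35,-20,0,8.7,-49,-35,-20,0,8.7,-49,-35,-20,0,8.7,-49,-35,-20,0,8.7],
)

```text
time_s: 2.87
tcp_pos: [0.5607, 0.125, 0.4224]
eef_rot: [0.165, 0.986, 0.0, -0.0]
contact_force: [0.1, 0.1, -0.0]
finger_gap: 1.002
gripper_force: 0.0
```

```bash
cat >> h.py <<'E'
def look(c,name,things):
    C=cam(c);f=manip.grab_frame(c);cv2.imwrite(f"pics/{name}.png",f);np.savez(f"pics/{name}.npz",K=C[0],d=C[1],R=C[2],t=C[3])
    for t in things:print(t,[(np.round(d["xyz"],4).tolist(),round(d["confidence"],2)) for d in manip.spot_point(c,t)][:3])
E
python3 - <<'E'
from h import *
print(pose()[0],manip.get_obs()["time_s"])
look("wrist","w1",["clip_seat","clip_mouth","disc","tube_center","tube_cap"])
for i,m in enumerate(manip.masks_of("wrist","disc")[:2]):print(m["confidence"],m["region"].sum())
E
```

```text
[0.56073987 0.12495597 0.42236519] 2.8667
clip_seat [([0.5623, 0.223, 0.1901], 0.88)]
clip_mouth [([0.5681, 0.2167, 0.2103], 0.65), ([0.5734, 0.1891, 0.147], 0.64)]
disc [([0.5732, 0.191, 0.144], 0.84)]
tube_center [([0.5396, -0.4527, 0.0144], 0.62), ([0.5033, -0.2759, 0.0518], 0.56)]
tube_cap [([0.4944, -0.4306, 0.0166], 0.64), ([0.4584, -0.2913, 0.0488], 0.56)]
0.94 5593
0.61 20400
```

View pics/w1.png

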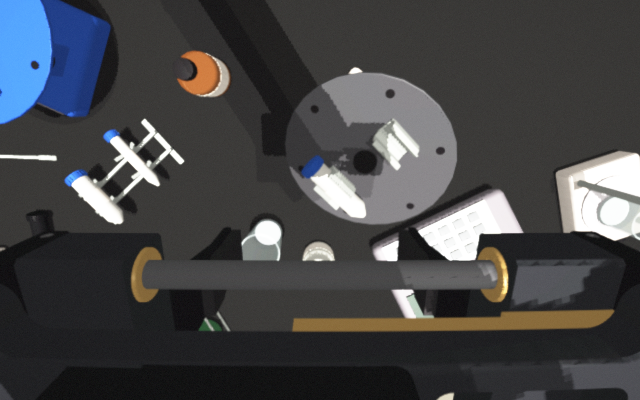

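```bash
cat > fit.py <<'E'
from h import *
from scipy.optimize import least_squares
def load(n):
    z=np.load(f"pics/{n}.npz");return (z["K"],z["d"],z["R"],z["t"]),cv2.imread(f"pics/{n}.png")
def frame(q):
    # q: face centre(3), tilt vec(2) -> normal, spin
    n=np.array([q[3],q[4],1]);n/=np.linalg.norm(n)
    up=np.array([0,0,1])-n[2]*n;up/=np.linalg.norm(up);r=np.cross(up,n)
    y=up*np.cos(q[5])+r*np.sin(q[5]);x=np.cross(y,n)
    return np.array(q[:3]),np.c_[x,y,n]
th=np.linspace(0,2*np.pi,180,endpoint=False)
def rim(q,r=.118):
    c,F=frame(q);return c+r*(np.cos(th)[:,None]*F[:,0]+np.sin(th)[:,None]*F[:,1])
def edge(C,g,q,span=7):
    "subpixel edge offset along outward normal at rim points; strongest bright-inside gradient"
    P=proj(C,rim(q,.118));Q=proj(C,rim(q,.121));N=Q-P;N/=np.linalg.norm(N,axis=1)[:,None]
    s=np.arange(-span,span+.01,.5);M=(P[:,None]+s[None,:,None]*N[:,None]).astype(np.float32)
    v=cv2.remap(g,M[...,0],M[...,1],1);d=-np.gradient(v,axis=1)
    k=d.argmax(1);return P,N,s[k],d.max(1)
E
python3 - <<'E'
from fit import *
for c in("side","top"):
    C=cam(c);np.savez(f"pics/{c}0.npz",K=C[0],d=C[1],R=C[2],t=C[3])
V=[load(n) for n in("top0","w1","side0")]
G=[cv2.GaussianBlur(f,(3,3),.8).max(2).astype(np.float32) for _,f in V]
# start: disc underside (0.573,0.19,0.145)
t=np.radians(30);n=np.array([.3*.5,-.93*.5,.87]);c=np.array([.573,.190,.1445])+.006*n
for k0 in [0]:
    q=np.array([*c,n[0]/n[2],n[1]/n[2],0.])
    for it in range(15):
        span=12 if it<4 else 6 if it<9 else 3
        obs=[]
        for (C,_),g in zip(V,G):
            P,N,s,d=edge(C,g,q,span);ok=(d>4)&(abs(s)<span-.6);obs.append((C,(P+s[:,None]*N)[ok],N[ok],ok))
        def res(p):
            qq=np.r_[p,0];return np.concatenate([((proj(C,rim(qq))[ok]-T)*N).sum(1) for C,T,N,ok in obs])
        r=least_squares(res,q[:5],loss="soft_l1",f_scale=.7,x_scale=[.01,.01,.01,.1,.1]);q=np.r_[r.x,0]
o=0
e=res(q[:5])
for C,T,N,ok in obs:
    k=len(T);print(k,np.median(abs(e[o:o+k])).round(2),np.median(e[o:o+k]).round(2));o+=k
c,F=frame(q);print("face centre",c,"underside",c-.006*F[:,2],"n",F[:,2],"tilt",np.degrees(np.arccos(F[2,2])))
np.save("q.npy",q)
# coarse spin from clip seat detection
for s in([.5623,.223,.1901],[.564,.225,.194]):
    l=F.T@(np.array(s)-c);print("seat local",l.round(4),"spin",np.arctan2(-l[0],l[1])*-1)
for i,((C,f),z) in enumerate(zip(V,((150,100,5),(270,60,4),(250,95,7)))):
    pass
E
```

```text
168 0.5 0.03
171 0.45 0.03
145 0.48 0.01
face centre [0.57576914 0.18795956 0.14938656] underside [0.57417032 0.19015187 0.14403515] n [ 0.26646847 -0.3653836   0.89190211] tilt 26.886752531430588
seat local [0.0098 0.0507 0.0199] spin 0.19011232037403425
seat local [0.0123 0.0531 0.0231] spin 0.22811407458868804
```

```bash
cat > ov.py <<'E'
from fit import *
def tubepts(dx=0,y=-.055,z=.020):
    L=[]
    for x,r in((-.0555,.017),(-.0425,.017),(-.0425,.0145),(.0425,.0145),(.0585,.003)):
        a=np.linspace(0,2*np.pi,40);L+=[np.c_[np.full(40,x+dx),y+r*np.cos(a),z+r*np.sin(a)]]
    return np.concatenate(L)
def mask(C,q,P,shape=(400,640)):
    c,F=frame(q);u=proj(C,c+P@F.T);m=np.zeros(shape,np.uint8)
    for k in range(4):
        h=cv2.convexHull(u[40*k:40*k+80].astype(np.float32));cv2.fillConvexPoly(m,np.round(h*16).astype(np.int32),1,shift=4)
    return m
E
python3 - <<'E'
from ov import *
V=[load(n) for n in("top0","w1","side0")];q=np.load("q.npy")
# blue cap + white body of the seated tube -> cap centroid and principal direction
def seg(C,f):
    M=cv2.dilate(mask(C,np.r_[q[:5],.2],tubepts()),np.ones((9,9)))
    b,g,r=[f[...,i].astype(int) for i in range(3)]
    blue=(b-r>50)&(M>0);return blue,(np.minimum(np.minimum(b,g),r)>185)&(M>0)
S=[seg(C,f) for C,f in V]
for (b,w) in S: print(b.sum(),w.sum(),np.argwhere(b).mean(0)[::-1])
# model cap mask centroid matching and full silhouette IoU over spin, slide dx
def cost(s,dx):
    qq=np.r_[q[:5],s];t=0;P=tubepts(dx)
    for (C,f),(b,w) in zip(V,S):
        m=mask(C,qq,P)>0;o=b|w;t+=(m&o).sum()/(m|o).sum()
    return t/3
best=max((cost(s,dx),s,dx) for s in np.arange(-.1,.5,.02) for dx in np.arange(-.012,.0121,.003))
print(best)
best=max((cost(s,dx),s,dx) for s in best[1]+np.arange(-.03,.031,.005) for dx in best[2]+np.arange(-.003,.0031,.001));print(best)
fl=max((cost(s+np.pi,dx)) for s in [best[1]] for dx in[0]);print("flip",fl)
q[5]=best[1];np.save("q.npy",q)
c,F=frame(q);print(F.round(4));seat=c+F@[0,.055,.02];print("seat",seat,"mouth",seat+.02*F[:,2],"slope deg",np.degrees(np.arcsin(F[2,0])))
def dr(n,x0,y0,w,h,k):
    C,f=load(n);im=cv2.resize(f[y0:y0+h,x0:x0+w],None,fx=k,fy=k,interpolation=3)
    def pl(L,col,cl=True):
        u=(proj(C,c+np.array(L)@F.T)-[x0,y0]+.5)*k;cv2.polylines(im,[np.round(u).astype(np.int32)],cl,col,1)
    pl([[.118*np.cos(t),.118*np.sin(t),0] for t in th],(0,255,0))
    for z in(0,.0356):pl([[a*.023,.055+b*.018,z] for a,b in((1,1),(1,-1),(-1,-1),(-1,1))],(0,0,255))
    pl([[-.06+best[2],-.055,.02],[.06,-.055,.02]],(0,255,255),False);return im
a=dr("w1",270,60,200,175,4);b=dr("top0",165,110,115,110,4) 
im=np.zeros((600,800,3),np.uint8);a=cv2.resize(a,(400,350));im[:350,:400]=a;im[:440-60,400:]=b[:380,:400]
s=dr("side0",250,90,100,110,4);im[350:,:400]=s[:250,:400];cv2.imwrite("pics/ov1.png",im)
E
```

```text
100 310 [252.39 166.39]
289 1359 [312.18685121 166.33564014]
107 160 [306.59813084 148.85981308]
(np.float64(0.7095771432699819), np.float64(0.20000000000000004), np.float64(0.005999999999999995))
(np.float64(0.7156077337595631), np.float64(0.19500000000000003), np.float64(0.004999999999999995))
flip 0.0
[[ 0.8945 -0.359   0.2665]
 [ 0.4384  0.8211 -0.3654]
 [-0.0876  0.4437  0.8919]]
seat [0.56135224 0.22581458 0.19162578] mouth [0.56668161 0.2185069  0.20946382] slope deg -5.027090375849092
```

View pics/ov1.png

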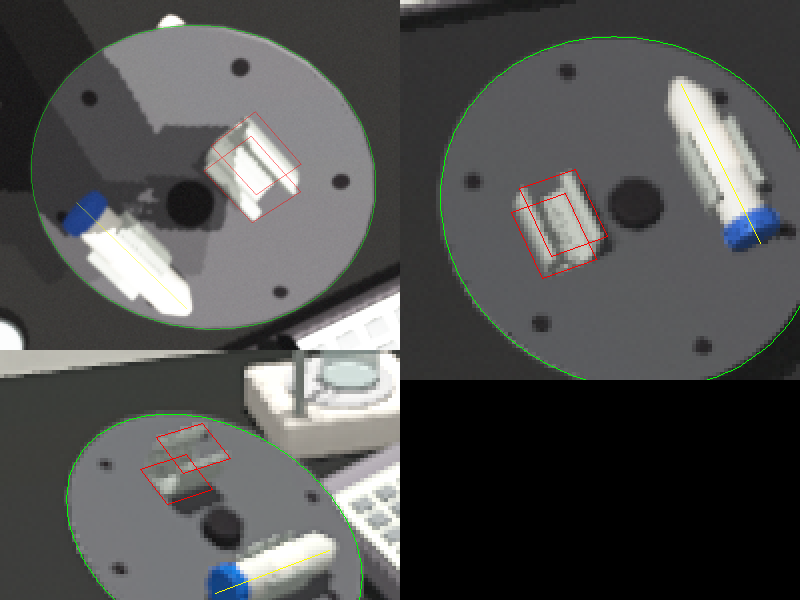

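The overlay fits in all three views. The rim, the clip box (red, in the wrist crop around 250,165) and the opposite tube's axis all line up with the picture. The empty seat is at about (0.561, 0.226, 0.192), sloping 5°. Next, a closer look at the cradle.

```bash
python3 -c "
from h import *
go([.566,-.257,.26],[np.cos(np.radians(109.1)),np.sin(np.radians(109.1))])"
```

```text
shift cm [-12.89 -36.    16.25] turn -0.663
```

step_arm(
  motion=[-13,-36,0,-0.66,6,-13,-36,0,-0.66,6,-13,-36,0,-0.66,6,-13,-36,0,-0.66,6,-13,-36,0,-0.66,6,-13,-36,0,-0.66,6,-13,-36,0,-0.66,6,-13,-36,16,-0.66,6,-13,-36,16,-0.66,6,-13,-36,16,-0.66,6,-13,-36,16,-0.66,6,-13,-36,16,-0.66,6,-13,-36,16,-0.66,6,-13,-36,16,-0.66,6,-13,-36,16,-0.66,6,-13,-36,16,-0.66,6,-13,-36,16,-0.66,6,-13,-36,16,-0.66,6],
)

```text
time_s: 4.72
tcp_pos: [0.5676, -0.2574, 0.2638]
eef_rot: [-0.165, 0.986, -0.0, 0.001]
contact_force: [0.6, 0.1, -0.5]
finger_gap: 0.688
gripper_force: 0.0
```

```bash
python3 - <<'E'
from h import *
print(pose()[0],manip.get_obs()["time_s"])
look("wrist","w2",["tube_center","tube_cap","small_tube_center","cradle"])
E
```

```text
[ 0.56762026 -0.25742664  0.26377714] 4.7167
tube_center [([0.5056, -0.2739, 0.052], 0.88), ([0.5416, -0.4548, 0.0141], 0.73)]
tube_cap [([0.4985, -0.4327, 0.0167], 0.91), ([0.4586, -0.2915, 0.0532], 0.71)]
small_tube_center [([0.4657, -0.1863, 0.0422], 0.97)]
cradle [([0.4832, -0.2316, -0.0001], 0.66)]
```

View pics/w2.png

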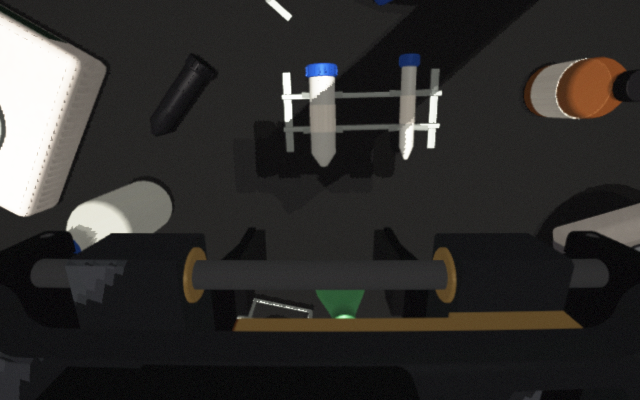

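The wrist view shows the large tube with its cap at (321,70) and tip at (322,166). The small tube is to its right (408,105) and the black one to the left (182,95).

```bash
python3 - <<'E'
from fit import *
C,f=load("w2");K,d,R,t=C
hsv=f.astype(int);b=(hsv[...,0]-hsv[...,2]>50);b[:, :290]=0;b[:,350:]=0;b[110:]=0;b[:45]=0
ys,xs=np.nonzero(b);print("blue",xs.min(),xs.max(),ys.min(),ys.max(),xs.mean(),ys.mean())
def ray(u,z):
    n=cv2.undistortPoints(np.array([[u]],float),K,d)[0,0];v=R.T@np.r_[n,1];o=-R.T@t;return o+(z-o[2])/v[2]*v
for y in(85,105,115,120,140,150):
    w=np.nonzero(f[y,295:350].min(1)>70)[0]+295;print(y,w.min(),w.max(),ray([(w.min()+w.max())/2,y],.05))
capx=(xs.min()+xs.max())/2;print("cap",ray([capx,ys.mean()],.055));T=ray([322.5,166],.05);print("tip",T)
dr=np.array([np.cos(np.radians(19.1)),np.sin(np.radians(19.1)),0]);print("centre from tip",T-.0585*dr)
# model overlay check: IoU of cap rows
for cx in(.4575,.4585,.4595):
    print(cx,proj(C,[[cx,-.2925,.05],[cx+.0469*2.19,-.2925+.0162*2.19,.05]]).round(1).tolist())
E
```

```text
blue 305 337 63 77 320.9424460431655 69.47961630695444
85 309 334 [ 0.47273049 -0.28733866  0.05      ]
105 310 335 [ 0.49298348 -0.27910809  0.05      ]
115 310 335 [ 0.50352017 -0.27544794  0.05      ]
120 310 335 [ 0.50884748 -0.27359729  0.05      ]
140 311 334 [ 0.53056683 -0.26605151  0.05      ]
150 312 335 [ 0.541296   -0.26106551  0.05      ]
cap [ 0.45784756 -0.29311154  0.055     ]
tip [ 0.55984603 -0.2558776   0.05      ]
centre from tip [ 0.50456651 -0.27501985  0.05      ]
0.4575 [[321.6, 69.9], [321.5, 166.0]]
0.4585 [[321.3, 70.8], [321.2, 166.8]]
0.4595 [[321.0, 71.7], [321.0, 167.5]]
```

```bash
python3 -c "
from h import *
go([.4583,-.2922,.035],[np.cos(np.radians(110)),np.sin(np.radians(110))])"
```

```text
shift cm [11.4   0.28 22.78] turn -0.02
```

step_arm(
  motion=[11.4,0.2,0,-0.02,6,11.4,0.2,0,-0.02,6,11.4,0.2,0,-0.02,6,11.4,0.2,15,-0.02,6,11.4,0.2,15,-0.02,6,11.4,0.2,15,-0.02,6,11.4,0.2,15,-0.02,6,11.4,0.2,15,-0.02,6,11.4,0.2,15,-0.02,6],
)

```text
time_s: 5.72
tcp_pos: [0.4577, -0.2931, 0.1124]
eef_rot: [-0.173, 0.985, 0.0, -0.001]
contact_force: [0.0, 0.2, 0.4]
finger_gap: 0.687
gripper_force: 0.0
```

```bash
python3 -c "
from h import *
print(pose()[0]);go([.4583,-.2922,.035],[np.cos(np.radians(110)),np.sin(np.radians(110))])"
```

```text
[ 0.45769046 -0.29311581  0.11237925]
shift cm [-0.1   0.06  7.74] turn -0.0
```

step_arm(
  motion=[-0.1,0.1,2,0,6,-0.1,0.1,4,0,6,-0.1,0.1,6,0,6,-0.1,0.1,7.7,0,6,-0.1,0.1,7.7,0,6,-0.1,0.1,7.7,0,6],
)

```text
time_s: 6.22
tcp_pos: [0.4599, -0.2925, 0.0373]
eef_rot: [-0.174, 0.985, -0.0, 0.001]
contact_force: [0.1, -0.0, -0.5]
finger_gap: 0.687
gripper_force: 0.0
```

step_arm(
  motion=[0,0,0,0,4,0,0,0,0,3.6,0,0,0,0,3,0,0,0,0,2.6,0,0,0,0,2.6,0,0,0,0,2.6,0,0,0,0,2.6,0,0,0,0,2.6],
)

```text
time_s: 6.88
tcp_pos: [0.4592, -0.2922, 0.0359]
eef_rot: [-0.174, 0.985, -0.0, 0.0]
contact_force: [0.1, -1.2, 2.5]
finger_gap: 0.382
gripper_force: 30.0
```

Gripped at 33 mm with 30 N. Lifting.

step_arm(
  motion=[0,0,-1,0,2.6,0,0,-2,0,2.6,0,0,-4,0,2.6,0,0,-7,0,2.6,0,0,-10,0,2.6,0,0,-13,0,2.6,0,0,-16,0,2.6,0,0,-19,0,2.6,0,0,-22,0,2.6,0,0,-25,0,2.6,0,0,-25,0,2.6,0,0,-25,0,2.6],
)

```text
time_s: 7.88
tcp_pos: [0.4593, -0.2923, 0.2877]
eef_rot: [-0.174, 0.985, -0.001, 0.002]
contact_force: [-0.4, 0.5, -2.3]
finger_gap: 0.385
gripper_force: 30.0
```

```bash
python3 - <<'E'
from fit import *
o=manip.get_obs();print(o["finger_gap"],o["gripper_force"],o["contact_force"])
look("wrist","w3",["tube_center","tube_cap"]);look("side","s3",["tube_center","tube_cap"])
q=np.load("q.npy");c,F=frame(q);m=c+F@[0,.055,.04]
xh=F[:,0]*[1,1,0];xh/=np.linalg.norm(xh);yd=[-xh[1],xh[0]]
cap=m-.049*F[:,0];print("cap goal",cap,"n",F[:,2])
go(cap+.05*F[:,2]-[0,0,.014],yd)
a=cv2.imread("pics/w3.png")[0:300,120:520];b=cv2.resize(cv2.imread("pics/s3.png")[200:320,250:410],(400,300));cv2.imwrite("pics/c3.png",np.hstack([a,b]))
E
```

```text
0.38512268830393664 29.999825656414032 [-0.38366464  0.49735534 -2.32878058]
tube_center [([0.5419, -0.4544, 0.0151], 0.76)]
tube_cap [([0.4607, -0.2947, 0.302], 0.92), ([0.494, -0.4305, 0.0168], 0.8)]
tube_center [([0.5476, -0.4522, 0.0161], 0.69)]
tube_cap [([0.5007, -0.4322, 0.0141], 0.91), ([0.5651, 0.2153, 0.2098], 0.73), ([0.4581, -0.2923, 0.2965], 0.57)]
cap goal [0.52285202 0.19702363 0.21375753] n [ 0.26646847 -0.3653836   0.89190211]
shift cm [-23.4   41.53   4.03] turn -0.107
```

View pics/c3.png

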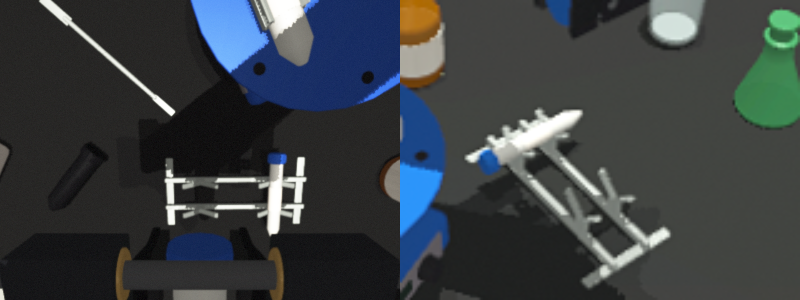

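The crop shows the empty large place in the cradle, with the small tube untouched, and the cap between the fingers at (200,245). Carrying it to above the clip.

step_arm(
  motion=[-2,3,0,0,2.6,-5,8,0,0,2.6,-8,12,0,0,2.6,-10,16,0,0,2.6,-12,20,0,0,2.6,-14,24,0,-0.1,2.6,-16,28,0,-0.1,2.6,-18,32,0,-0.1,2.6,-20,36,0,-0.1,2.6,-22,39,0,-0.1,2.6,-23,41,0,-0.1,2.6,-23.4,41.5,0,-0.11,2.6,-23.4,41.5,0,-0.11,2.6,-23.4,41.5,0,-0.11,2.6,-23.4,41.5,0,-0.11,2.6],
)

```text
time_s: 9.43
tcp_pos: [0.5368, 0.1772, 0.2849]
eef_rot: [-0.227, 0.974, -0.001, -0.001]
contact_force: [0.2, -0.5, -0.5]
finger_gap: 0.379
gripper_force: 30.0
```

```bash
python3 - <<'E'
from fit import *
o=manip.get_obs();print(o["finger_gap"],o["time_s"],o["joints"])
look("side","s4",["tube_center","tube_cap"]);look("top","t4",["tube_center","tube_cap"])
q=np.load("q.npy");c,F=frame(q);m=c+F@[0,.055,.04]
xh=F[:,0]*[1,1,0];xh/=np.linalg.norm(xh);yd=[-xh[1],xh[0]]
p,R=pose();cap=p+[0,0,.014]
P=np.array([cap-.0065*xh,cap+.049*xh,cap+.1075*xh])
ims=[]
for n in("s4","t4"):
    C,f=load(n);u=proj(C,P)
    x0,y0=(u.mean(0)-[50,75]).astype(int);im=cv2.resize(f[y0:y0+150,x0:x0+100],None,fx=4,fy=4,interpolation=3)
    cv2.polylines(im,[np.round((u-[x0,y0]+.5)*4).astype(np.int32)],False,(0,0,255),1)
    print(n,x0,y0,u.round(1).tolist());ims.append(im)
cv2.imwrite("pics/c4.png",np.hstack(ims))
go(m-.049*F[:,0]+.05*F[:,2]-[0,0,.014],yd)
E
```

```text
0.3791016059397569 9.4333 [-0.62298257  0.13275924  0.25201732  1.58967862 -0.032543    1.4248261
  1.66071568]
tube_center [([0.5483, -0.45, 0.013], 0.98), ([0.5782, 0.1941, 0.2986], 0.48)]
tube_cap [([0.4972, -0.4326, 0.0154], 0.81), ([0.5379, 0.1759, 0.2979], 0.63)]
tube_center [([0.545, -0.4511, 0.013], 0.92), ([0.5733, 0.1886, 0.1468], 0.54)]
tube_cap [([0.4962, -0.4361, 0.0205], 0.84)]
s4 254 11 [[290.0, 92.5], [305.0, 86.9], [320.0, 81.2]]
t4 154 73 [[216.2, 171.6], [205.0, 149.1], [193.6, 125.7]]
shift cm [0.   0.16 4.14] turn 0.002
```

View pics/c4.png

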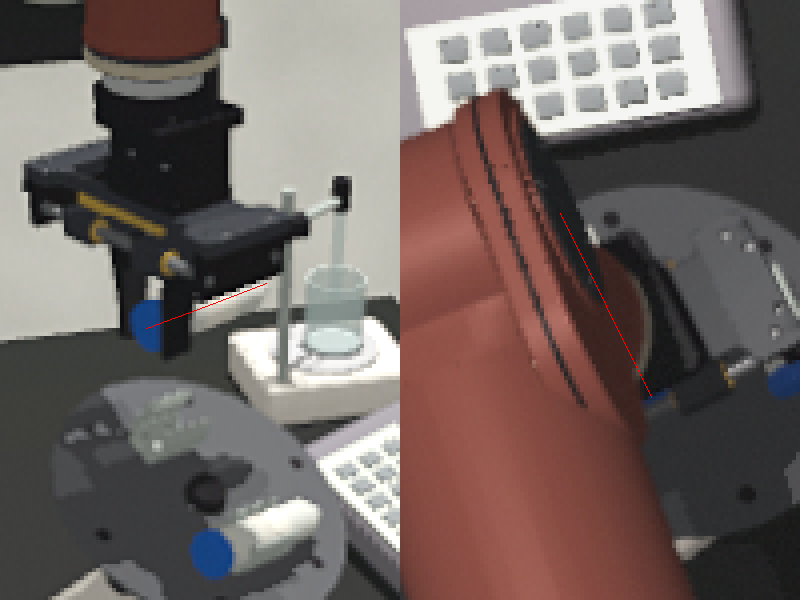

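The side view shows the tube held nearly level above the clip. The predicted axis from (147,328) to (267,283) matches the tube.

```bash
python3 - <<'E'
from fit import *
q=np.load("q.npy");c,F=frame(q);m=c+F@[0,.055,.04]
p,R=pose();print("n in tool",R.T@F[:,2],"x",R.T@F[:,0],"y",R.T@F[:,1])
for k in(.05,.025,.003):go(m-.049*F[:,0]+k*F[:,2]-[0,0,.014])
E
```

```text
n in tool [-0.07782799 -0.44550368 -0.89189084] x [-0.99612427 -0.00202238  0.08793377] y [-0.04097856  0.89527782 -0.44361963]
shift cm [0.   0.16 4.14] turn 0
shift cm [0.2  1.28 6.37] turn 0
shift cm [0.37 2.26 8.33] turn 0
```

step_arm(
  motion=[0,0.2,2,0,2.6,0,0.2,4.1,0,2.6,0.1,0.7,5.2,0,2.6,0.2,1.3,6.4,0,2.6,0.25,1.6,7,0,2.6,0.3,1.9,7.6,0,2.6,0.35,2.1,8,0,2.6,0.4,2.25,8.3,0,2.6,0.4,2.25,8.3,0,2.6,0.4,2.25,8.3,0,2.6,0.4,2.25,8.3,0,2.6],
)

```text
time_s: 10.65
tcp_pos: [0.5236, 0.1965, 0.203]
eef_rot: [-0.227, 0.974, 0.0, 0.0]
contact_force: [0.7, -0.9, -0.9]
finger_gap: 0.378
gripper_force: 30.0
```

```bash
python3 - <<'E'
from fit import *
o=manip.get_obs();print(o["contact_force"],o["wrist_torque"])
q=np.load("q.npy");c,F=frame(q);m=c+F@[0,.055,.04]
for k in(.0,-.003):go(m-.049*F[:,0]+k*F[:,2]-[0,0,.014])
look("side","s5",["tube_cap"]);C,f=load("s5")
p,R=pose();print("cap local to mouth",F.T@(p+[0,0,.014]-m));
cv2.imwrite("pics/c5.png",cv2.resize(f[75:175,250:370],(720,600),interpolation=3))
E
```

```text
[ 0.65240225 -0.89154135 -0.91536402] [-0.05283577  0.03304946 -0.0618897 ]
shift cm [0.04 0.08 0.33] turn 0
shift cm [0.06 0.22 0.59] turn 0
tube_cap [([0.5, -0.4327, 0.0142], 0.91), ([0.5246, 0.1949, 0.2144], 0.63)]
cap local to mouth [-0.04886283  0.00074392  0.00321491]
```

View pics/c5.png

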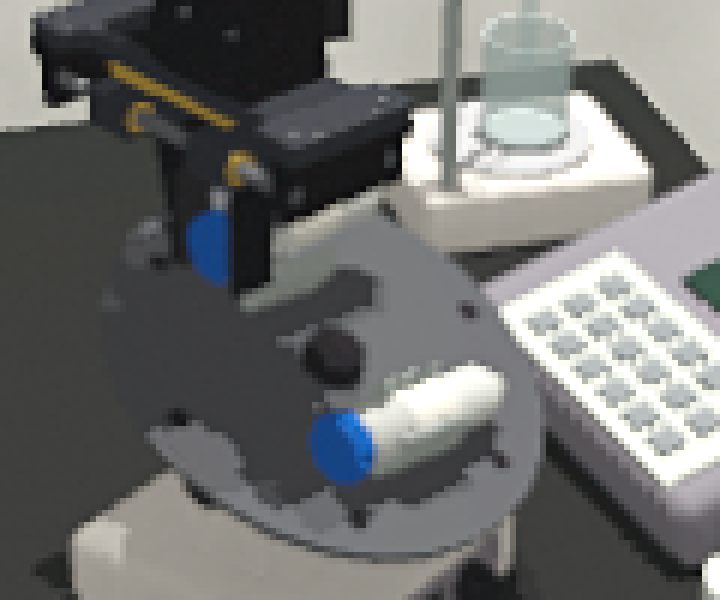

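The tube is in line with the clip and just above it. Now small steps along the clip's −z until contact.

step_arm(
  motion=[0,0.1,0.1,0,2.6,0.0,0.1,0.2,0,2.6,0,0.1,0.3,0,2.6,0,0.1,0.3,0,2.6,0,0.1,0.3,0,2.6],
)

```text
time_s: 11.17
tcp_pos: [0.5232, 0.1969, 0.1996]
eef_rot: [-0.227, 0.974, -0.0, 0.0]
contact_force: [2.1, -4.3, 0.8]
finger_gap: 0.381
gripper_force: 30.0
```

step_arm(
  motion=[0,0.05,0.1,0,2.6,0.0,0.1,0.2,0,2.6,0,0.1,0.2,0,2.6,0,0.1,0.2,0,2.6],
)

```text
time_s: 11.5
tcp_pos: [0.5231, 0.1971, 0.1981]
eef_rot: [-0.227, 0.974, -0.001, 0.0]
contact_force: [0.9, -7.4, 4.1]
finger_gap: 0.382
gripper_force: 30.0
```

step_arm(
  motion=[0,-0.1,0,0,2.6,0,-0.1,0,0,2.6,0,-0.1,0,0,2.6],
)

```text
time_s: 11.75
tcp_pos: [0.5234, 0.1966, 0.1978]
eef_rot: [-0.227, 0.974, -0.0, 0.0]
contact_force: [1.6, -5.7, 1.4]
finger_gap: 0.377
gripper_force: 30.0
```

```bash
python3 - <<'E'
from fit import *
q=np.load("q.npy");c,F=frame(q);m=c+F@[0,.055,.04]
p,R=pose();print("cap local to mouth",F.T@(p+[0,0,.014]-m));print(F.T@np.array(manip.get_obs()["contact_force"]))
E
```

```text
cap local to mouth [-0.04853414 -0.00136556 -0.00148562]
[-1.16028048 -4.59340213  3.79491784]
```

step_arm(
  motion=[0,-0.1,0,0,2.6,0,-0.1,0,0,2.6,0,-0.1,0,0,2.6],
)

```text
time_s: 12.0
tcp_pos: [0.5235, 0.1964, 0.1976]
eef_rot: [-0.227, 0.974, -0.0, 0.0]
contact_force: [2.4, -4.4, 1.6]
finger_gap: 0.379
gripper_force: 30.0
```

Now balanced enough, so I release gently.

step_arm(
  motion=[0,0,0,0,3.6,0,0,0,0,3.9,0,0,0,0,4.2,0,0,0,0,4.6,0,0,0,0,4.6,0,0,0,0,4.6],
)

```text
time_s: 12.5
tcp_pos: [0.5231, 0.1969, 0.1975]
eef_rot: [-0.228, 0.974, 0.0, -0.0]
contact_force: [0.4, -0.5, 0.3]
finger_gap: 0.52
gripper_force: 0.0
```

```bash
python3 - <<'E'
from fit import *
print(manip.get_obs()["contact_force"],manip.get_obs()["finger_gap"])
look("side","s6",["tube_center","tube_cap"]);C,f=load("s6")
look("wrist","w6",["tube_center","tube_cap"]);D,g=load("w6")
q=np.load("q.npy");c,F=frame(q);m=c+F@[0,.055,.04]
u=proj(C,[m-.055*F[:,0],m+.0585*F[:,0]]);print(u)
a=cv2.resize(f[75:165,265:345],(400,450),interpolation=3);cv2.polylines(a,[np.round((u-[265,75]+.5)*5).astype(np.int32)],False,(0,0,255),1)
b=cv2.resize(g[0:400,140:500],(400,450));cv2.imwrite("pics/c6.png",np.hstack([a,b]))
E
```

```text
[ 0.37353654 -0.52927715  0.32539385] 0.5201519676327859
tube_center [([0.5453, -0.4543, 0.0138], 0.56), ([0.5678, 0.2141, 0.2098], 0.55)]
tube_cap [([0.5003, -0.4327, 0.0145], 0.56), ([0.5255, 0.1977, 0.212], 0.51)]
tube_center []
tube_cap [([0.5259, 0.1945, 0.2162], 0.76)]
[[284.04237218 117.45795584]
 [312.62648275 108.47907635]]
```

View pics/c6.png

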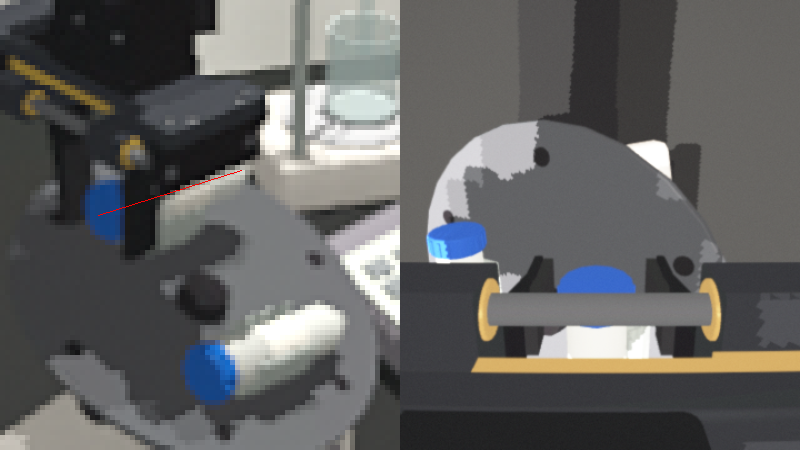

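The pictures show the tube lying in the clip mouth. In the side crop the expected axis (98,215)–(240,170) coincides with it, and in the wrist crop the cap is free between the fingers. I rise straight up, then close the fingers and turn a quarter turn for pressing.

step_arm(
  motion=[0,0,-1,0,4.6,0,0,-2.5,0,4.6,0,0,-4,0,4.6,0,0,-6,0,4.6,0,0,-8,0,4.6,0,0,-8,0.12,2,0,0,-8,0.24,0,0,0,-8,0.36,0,0,0,-8,0.48,0,0,0,-8,0.6,0,0,0,-8,0.72,0,0,0,-8,0.84,0,0,0,-8,0.96,0,0,0,-8,1.08,0,0,0,-8,1.2,0,0,0,-8,1.32,0,0,0,-8,1.44,0,0,0,-8,1.57,0,0,0,-8,1.57,0,0,0,-8,1.57,0],
)

```text
time_s: 14.47
tcp_pos: [0.5234, 0.1966, 0.2782]
eef_rot: [0.526, 0.851, 0.0, 0.0]
contact_force: [-0.2, -0.1, -0.0]
finger_gap: 0.008
gripper_force: 0.0
```

```bash
cat > press.py <<'E'
from ov import *
q=np.load("q.npy");c,F=frame(q);seat=c+F@[0,.055,.02]
xh=F[:,0]*[1,1,0];xh/=np.linalg.norm(xh);h=np.array([-xh[1],xh[0],0])
def tgt(z): return seat+F@[0,.001,z+.0145]-.0095*h+.009*xh
E
python3 - <<'E'
from press import *
o=manip.get_obs();print(o["joints"],o["contact_force"],o["time_s"],o["finger_gap"]);p,R=pose();print("toolx.h",R[:,0]@h, "n tool",R.T@F[:,2])
for z in(.05,.035,.02):go(tgt(z),xh)
# where is the tube now? fit with wrist/side detections + silhouettes
look("side","s7",["tube_center","tube_cap"]);look("wrist","w7",["tube_center","tube_cap"])
for n in("s7","w7"):
    C,f=load(n);b=(f[...,0].astype(int)-f[...,2]>50)
    M=cv2.dilate(mask(C,q,tubepts(0,.055,.04)),np.ones((13,13)))
    w=f.min(2)>(150)
    blue=b&(M>0);print(n,"blue",blue.sum(),np.argwhere(blue).mean(0)[::-1] if blue.any() else None)
    for dx in(-.006,0,.006):
        P=tubepts(dx,.055,.04)[:80];u=proj(C,c+P@F.T);print(dx,cv2.minEnclosingCircle(u.astype(np.float32))[0],end=" ")
    print()
E
```

```text
[-0.73531149  0.1199707   0.32821059  1.62007872 -0.03914544  1.40752685
  0.06051969] [-0.18184233 -0.05301547 -0.02948925] 14.4667 0.007606810447194584
toolx.h 0.9999701385605284 n tool [-0.44595604  0.07544701 -0.89186936]
shift cm [-2.83  6.08  2.86] turn 0.008
shift cm [-2.16  5.97  4.2 ] turn 0.008
shift cm [-1.49  5.86  5.53] turn 0.008
tube_center [([0.5496, -0.4516, 0.0176], 0.89), ([0.5679, 0.219, 0.2094], 0.64), ([0.3809, -0.0099, 0.0016], 0.24)]
tube_cap [([0.5291, 0.1967, 0.2125], 0.56)]
tube_center [([0.5687, 0.2165, 0.2134], 0.66)]
tube_cap [([0.5234, 0.1972, 0.2113], 0.72)]
s7 blue 97 [286.54639175 116.53608247]
-0.006 (284.04998779296875, 117.43801879882812) 0 (285.6349182128906, 116.93930053710938) 0.006 (287.2111511230469, 116.44353485107422) 
w7 blue 782 [320.82225064 209.44629156]
-0.006 (310.5218505859375, 209.62855529785156) 0 (318.5270080566406, 209.47482299804688) 0.006 (326.49664306640625, 209.3079376220703)
```

The tube rests centred in the mouth to about 2 mm. Moving over its middle, then approaching along −z.

step_arm(
  motion=[-1.4,3,0.5,0,0,-2.8,6.1,1.5,0,0,-2.8,6.1,2.8,0,0,-2.6,6.05,3.3,0,0,-2.4,6,3.7,0,0,-2.2,5.95,4.2,0,0,-2,5.95,4.5,0,0,-1.8,5.9,4.9,0,0,-1.7,5.9,5.1,0,0,-1.7,5.9,5.1,0,0,-1.7,5.9,5.1,0,0],
)

```text
time_s: 15.68
tcp_pos: [0.5836, 0.2077, 0.2269]
eef_rot: [0.527, 0.85, 0.0, 0.0]
contact_force: [-0.5, -0.0, 0.6]
finger_gap: 0.008
gripper_force: 0.0
```

```bash
python3 - <<'E'
from press import *
o=manip.get_obs();p,R=pose();print(o["time_s"],"F clip",F.T@o["contact_force"],"pos clip vs mouth tgt",F.T@(p-tgt(.02)))
for z in(.02,.01,.0):go(tgt(z),xh)
E
```

```text
15.6833 F clip [-0.5041697   0.42329553  0.38370381] pos clip vs mouth tgt [-1.12371550e-04 -6.05222666e-05  4.58705004e-03]
shift cm [ 0.21 -0.02  0.41] turn 0.005
shift cm [ 0.66 -0.1   1.3 ] turn 0.005
shift cm [ 1.1  -0.18  2.19] turn 0.005
```

step_arm(
  motion=[0.1,0,0.2,0,0,0.2,0,0.4,0,0,0.25,0,0.5,0,0,0.3,-0.05,0.6,0,0,0.3,-0.05,0.6,0,0,0.3,-0.05,0.6,0,0],
)

```text
time_s: 16.18
tcp_pos: [0.583, 0.21, 0.2222]
eef_rot: [0.527, 0.85, 0.001, 0.001]
contact_force: [-0.1, -1.5, 8.5]
finger_gap: 0.008
gripper_force: 4.4
```

```bash
cat > st.py <<'E'
from press import *
o=manip.get_obs();p,R=pose();print(o["time_s"],"F clip",F.T@o["contact_force"],"z clip",(F.T@(p-tgt(0))*1000).round(2),"tq",np.round(o["wrist_torque"],2))
go(tgt(0))
E
python3 st.py
```

```text
16.1833 F clip [-1.47599748  2.57736673  8.07724832] z clip [ 0.79 -0.04 19.42] tq [-0.19 -0.02 -0.02]
shift cm [ 0.87 -0.23  1.72] turn 0
```

step_arm(
  motion=[0.05,0,0.1,0,0,0.1,0,0.2,0,0,0.15,0,0.3,0,0,0.15,0,0.3,0,0],
)

```text
time_s: 16.52
tcp_pos: [0.5831, 0.2113, 0.2206]
eef_rot: [0.528, 0.849, 0.002, 0.002]
contact_force: [0.9, -1.5, 15.9]
finger_gap: 0.005
gripper_force: 7.9
```

```bash
python3 st.py
```

```text
16.5167 F clip [-1.22809687  5.44579475 14.95450344] z clip [ 1.6   0.33 17.51] tq [-0.42  0.27 -0.  ]
shift cm [ 0.75 -0.3   1.56] turn 0
```

step_arm(
  motion=[0.1,0,0.1,0,0,0.2,-0.05,0.2,0,0,0.25,-0.1,0.3,0,0,0.25,-0.1,0.3,0,0],
)

```text
time_s: 16.85
tcp_pos: [0.582, 0.2136, 0.219]
eef_rot: [0.528, 0.85, 0.003, 0.002]
contact_force: [-0.5, -1.3, 22.0]
finger_gap: 0.003
gripper_force: 10.8
```

```bash
python3 st.py
```

```text
16.85 F clip [-2.89320954  8.88556034 19.97193033] z clip [ 1.78  1.86 14.92] tq [-0.28  0.04  0.03]
shift cm [ 0.5  -0.31  1.4 ] turn 0
```

The reaction is nearly vertical, so the flat of the fingertip bears on the tube rather than its edge. I back off and shift the contact edge down-slope, so that I push along the clip's −z.

step_arm(
  motion=[-0.25,0,-0.5,0,0,-0.5,0,-1,0,0,-0.5,0,-1.4,0,0,-0.5,0,-1.4,0,0,-0.5,0,-1.4,0,0],
)

```text
time_s: 17.27
tcp_pos: [0.5813, 0.2086, 0.2282]
eef_rot: [0.527, 0.85, -0.0, -0.0]
contact_force: [0.4, -0.1, -0.4]
finger_gap: 0.005
gripper_force: 0.0
```

```bash
python3 st.py; python3 - <<'E'
from press import *
go(tgt(.024)-.006*h)
p,R=pose()
look("wrist","w8",["tube_center","tube_cap"]);look("side","s8",["tube_center","tube_cap"])
# blue cap centroid vs tube pose (x shift dx, height z)
for n in("w8","s8"):
    C,f=load(n);b=(f[...,0].astype(int)-f[...,2]>50);M=cv2.dilate(mask(C,q,tubepts(0,.055,.037)),np.ones((13,13)))
    b&=M>0;print(n,b.sum(),np.argwhere(b).mean(0)[::-1] if b.any() else 0)
    for z in(.02,.034,.04):print(z,np.array(cv2.minEnclosingCircle(proj(C,c+tubepts(.002,.055,z)[:80]@F.T).astype(np.float32))[0]).round(1),end=" ")
    print()
E
```

```text
17.2667 F clip [ 0.36044563 -0.42398094 -0.25774044] z clip [-1.89  2.11 24.77] tq [0.   0.06 0.02]
shift cm [ 0.91 -0.01  2.32] turn 0
shift cm [-0.76  0.17  0.18] turn 0
tube_center [([0.5677, 0.2167, 0.211], 0.82)]
tube_cap [([0.5257, 0.1966, 0.2142], 0.77)]
tube_center [([0.5471, -0.4507, 0.0175], 0.97), ([0.5646, 0.2164, 0.2109], 0.71), ([0.5663, 0.2152, 0.2101], 0.69)]
tube_cap [([0.5009, -0.4311, 0.0121], 0.82), ([0.5269, 0.1954, 0.2111], 0.78), ([0.6797, -0.0212, -0.0012], 0.18)]
w8 1160 [218.18275862 208.99827586]
0.02 [228.6 188.7] 0.034 [225.6 203.8] 0.04 [224.3 210.8] 
s8 97 [286.60824742 116.63917526]
0.02 [283.9 121.3] 0.034 [285.5 118.1] 0.04 [286.2 116.8]
```

step_arm(
  motion=[-0.4,0.1,0.1,0,0,-0.8,0.2,0.2,0,0,-0.7,0.2,0.4,0,0,-0.6,0.2,0.6,0,0,-0.5,0.2,0.8,0,0,-0.4,0.15,1,0,0,-0.4,0.15,1,0,0,-0.4,0.15,1,0,0],
)

```text
time_s: 18.23
tcp_pos: [0.5852, 0.2051, 0.219]
eef_rot: [0.528, 0.85, 0.0, 0.001]
contact_force: [2.8, -3.3, 3.5]
finger_gap: 0.005
gripper_force: 2.6
```

```bash
python3 st.py
```

```text
18.2333 F clip [ 0.70102563 -2.17569298  5.04091934] z clip [ 0.92 -6.25 18.93] tq [-0.73 -0.52  0.05]
shift cm [ 1.4  -0.21  1.4 ] turn 0
```

step_arm(
  motion=[0,0,-0.3,0,0,0.3,0,-0.3,0,0,0.35,0,-0.1,0,0,0.4,0,0,0,0,0.45,-0.05,0.1,0,0,0.5,-0.05,0.2,0,0,0.5,-0.05,0.2,0,0,0.5,-0.05,0.2,0,0],
)

```text
time_s: 18.9
tcp_pos: [0.5841, 0.2081, 0.2187]
eef_rot: [0.528, 0.849, 0.001, 0.002]
contact_force: [4.2, -8.4, 11.5]
finger_gap: 0.006
gripper_force: 7.6
```

```bash
python3 st.py
```

```text
18.9 F clip [-0.94619171 -3.28759891 14.42782658] z clip [ 1.24 -3.51 17.26] tq [-1.99 -1.06 -0.04]
shift cm [ 1.09 -0.25  1.37] turn 0
```

step_arm(
  motion=[0.1,0,0.1,0,0,0.15,0,0.2,0,0,0.2,-0.05,0.3,0,0,0.2,-0.05,0.3,0,0],
)

```text
time_s: 19.23
tcp_pos: [0.5839, 0.2083, 0.2164]
eef_rot: [0.529, 0.849, 0.001, 0.004]
contact_force: [7.5, -11.5, 13.5]
finger_gap: 0.009
gripper_force: 9.7
```

```bash
python3 st.py
```

```text
19.2333 F clip [ 0.44986863 -6.10910632 18.2569242 ] z clip [ 1.36 -4.34 15.02] tq [-2.72 -1.68  0.01]
shift cm [ 1.06 -0.24  1.13] turn 0
```

step_arm(
  motion=[0.2,0,0,0,0,0.3,0,0.05,0,0,0.4,0,0.15,0,0,0.4,0,0.15,0,0],
)

```text
time_s: 19.57
tcp_pos: [0.5834, 0.2095, 0.2151]
eef_rot: [0.53, 0.848, 0.001, 0.005]
contact_force: [11.4, -17.3, 14.6]
finger_gap: 0.006
gripper_force: 12.1
```

```bash
python3 st.py
```

```text
19.5667 F clip [  1.37908061 -11.81697706  22.41810055] z clip [ 1.54 -3.72 13.31] tq [-4.04 -2.45 -0.01]
shift cm [ 0.93 -0.25  1.  ] turn 0
```

step_arm(
  motion=[0,0,0.1,0,0,0,0,0.2,0,0,0,0,0.3,0,0,0,0,0.3,0,0],
)

```text
time_s: 19.9
tcp_pos: [0.5829, 0.2113, 0.2116]
eef_rot: [0.529, 0.848, 0.001, 0.004]
contact_force: [11.6, -11.3, 10.0]
finger_gap: 0.007
gripper_force: 9.0
```

```bash
python3 st.py
```

```text
19.9 F clip [ 4.55522961 -8.97136408 16.1257186 ] z clip [ 2.17 -3.67  9.41] tq [-2.72 -2.45  0.03]
shift cm [ 0.75 -0.28  0.65] turn 0
```

step_arm(
  motion=[0.05,0,0.1,0,0,0.1,0,0.2,0,0,0.1,0,0.3,0,0,0.1,0,0.3,0,0],
)

```text
time_s: 20.23
tcp_pos: [0.5778, 0.2167, 0.2058]
eef_rot: [0.527, 0.85, -0.0, -0.001]
contact_force: [2.5, -1.9, 1.2]
finger_gap: -0.001
gripper_force: 1.5
```

```bash
python3 st.py
```

```text
20.2333 F clip [ 1.25910408 -1.89755187  2.46678818] z clip [0.53 0.02 0.93] tq [-0.52 -0.53 -0.01]
shift cm [ 0.04 -0.06  0.08] turn 0
```

It snapped in: the tool now stands at seat height. A small confirming push follows.

step_arm(
  motion=[0.1,0,0.15,0,0,0.15,-0.05,0.3,0,0,0.2,-0.05,0.4,0,0,0.2,-0.05,0.4,0,0],
)

```text
time_s: 20.57
tcp_pos: [0.5783, 0.2167, 0.2045]
eef_rot: [0.528, 0.849, 0.001, 0.001]
contact_force: [0.1, -7.1, 17.5]
finger_gap: 0.006
gripper_force: 8.9
```

```bash
python3 st.py
```

```text
20.5667 F clip [-4.56189119  1.88869972 18.26664979] z clip [ 1.13 -0.68 -0.11] tq [-1.65  0.1   0.02]
shift cm [ 0.06 -0.11 -0.05] turn 0
```

Hard stop at the expected height. Retracting to check.

step_arm(
  motion=[-0.4,0,-0.8,0,0,-0.8,0.1,-1.8,0,0,-0.9,0.1,-4,0,0,-0.9,0.1,-7,0,0,-0.9,0.1,-10,0,0,-4,0,-14,0,0,-8,0,-18,0,0,-12,0,-18,0,0,-16,0,-18,0,0,-16,0,-18,0,0,-16,0,-18,0,0],
)

```text
time_s: 21.48
tcp_pos: [0.6492, 0.0691, 0.3824]
eef_rot: [0.53, 0.848, -0.001, 0.001]
contact_force: [0.4, -0.2, -0.2]
finger_gap: 0.007
gripper_force: 0.0
```

```bash
python3 - <<'E'
from press import *
print(pose()[0],manip.get_obs()["time_s"])
S=[]
for n,cm in(("w9","wrist"),("s9","side"),("t9","top")):
    look(cm,n,["tube_center","tube_cap","clip_seat","small_tube_center"])
    C,f=load(n);M=cv2.dilate(mask(C,q,tubepts(0,.055,.026)),np.ones((15,15)))
    b=(f[...,0].astype(int)-f[...,2]>50)&(M>0);o=b|((f.min(2)>185)&(M>0));S.append((C,b,o));print(n,b.sum(),o.sum(), np.argwhere(b).mean(0)[::-1] if b.any() else 0)
def cost(dx,dy,z):
    P=tubepts(dx,.055+dy,z)
    return np.mean([ (m&b).sum()/max((m|b).sum(),1) for C,b,o in S if b.sum()>20 for m in [capm(C,P)]])
def capm(C,P):
    u=cv2.convexHull(proj(C,c+P[:80]@F.T).astype(np.float32));m=np.zeros((400,640),np.uint8);cv2.fillConvexPoly(m,np.round(u*16).astype(np.int32),1,shift=4);return m>0
r=sorted(((cost(dx,dy,z),dx,dy,z) for dx in np.arange(-.012,.0121,.002) for dy in np.arange(-.008,.0081,.002) for z in np.arange(.014,.0441,.003)),reverse=True)[:5]
for a in r:print(np.round(a,4))
sx=seat;print("seat",seat)
E
```

```text
[0.64915123 0.06905403 0.3824256 ] 21.4833
tube_center [([0.5606, 0.2244, 0.1918], 0.58)]
tube_cap [([0.5206, 0.2036, 0.1982], 0.63), ([0.4617, -0.1844, 0.042], 0.42)]
clip_seat [([0.7569, 0.0543, 0.0035], 0.44)]
small_tube_center [([0.4631, -0.1822, 0.0427], 0.98)]
w9 274 2001 [259.36861314   9.43065693]
tube_center [([0.5488, -0.4531, 0.0154], 0.78), ([0.5606, 0.2226, 0.1949], 0.76)]
tube_cap [([0.4986, -0.4327, 0.0152], 0.81), ([0.5202, 0.2035, 0.1945], 0.78)]
clip_seat [([0.5622, 0.2229, 0.1927], 0.97), ([0.2027, -0.2203, 0.1745], 0.68)]
small_tube_center [([0.4627, -0.1879, 0.0439], 0.65)]
s9 102 261 [284.2254902  121.18627451]
tube_center [([0.5435, -0.4526, 0.0105], 0.64)]
tube_cap [([0.4942, -0.4378, 0.0203], 0.63)]
clip_seat [([0.2059, -0.219, 0.1715], 0.58), ([0.4621, -0.1843, 0.042], 0.54)]
small_tube_center [([0.4608, -0.1832, 0.0377], 0.75), ([0.4832, -0.2304, -0.0024], 0.62)]
t9 0 6 0
[0.8166 0.     0.     0.023 ]
[0.7896 0.     0.     0.02  ]
[ 0.7886  0.     -0.002   0.023 ]
[ 0.7781  0.     -0.002   0.02  ]
[0.775 0.    0.    0.026]
seat [0.56135224 0.22581458 0.19162578]
```

step_arm(
  motion=[3,0,0,0,0,6,0,0,0,0,9,0,0,0,0,9,0,0,0,0,9,0,0,0,0,9,0,0,0,0],
)

```text
time_s: 22.73
tcp_pos: [0.6082, 0.1545, 0.3822]
eef_rot: [0.527, 0.85, -0.0, 0.0]
contact_force: [-0.7, -0.3, -0.1]
finger_gap: 0.004
gripper_force: 0.0
```

```bash
python3 - <<'E'
from press import *
from scipy.optimize import minimize
look("wrist","w10",["tube_center","tube_cap"])
C,f=load("w10");D,g=load("s9")
M=cv2.dilate(mask(C,q,tubepts(0,.055,.026)),np.ones((15,15)));fi=f.astype(int)
b=(fi[...,0]-fi[...,2]>50)&(M>0);ys,xs=np.nonzero(b);print("blue",b.sum(),xs.mean(),ys.mean())
# tube with pitch about clip y: cap end height zc, tip height zt
def pts(dx,dy,z,pitch):
    P=tubepts(dx,0,0);x=P[:,0].copy();P[:,2]+=z+pitch*x;P[:,1]+=.055+dy;return P
S=[]
for CC,ff in((C,f),(D,g)):
    M=cv2.dilate(mask(CC,q,tubepts(0,.055,.024)),np.ones((7,7)));i=ff.astype(int)
    S.append((CC,(((i[...,0]-i[...,2]>50)|(ff.min(2)>200))&(M>0))))
def cost(p): return np.mean([(m&o).sum()/(m|o).sum() for CC,o in S for m in [mask(CC,q,pts(*p))>0]])
r=sorted(((cost((dx,dy,z,pt)),dx,dy,z,pt) for dx in(-.002,0,.002) for dy in(-.002,0,.002) for z in np.arange(.017,.042,.003) for pt in np.arange(-.15,.16,.03)),reverse=True)[:6]
for a in r:print(np.round(a,3))
E
```

```text
tube_center [([0.5629, 0.225, 0.1953], 0.62), ([0.4859, -0.2327, 0.0016], 0.4)]
tube_cap [([0.5199, 0.2032, 0.1977], 0.76)]
blue 443 262.3476297968397 99.90293453724605
[0.755 0.    0.    0.023 0.   ]
[ 0.752  0.     0.     0.023 -0.03 ]
[ 0.749  0.002  0.     0.023 -0.03 ]
[0.746 0.    0.    0.023 0.03 ]
[ 0.745  0.002  0.     0.023 -0.06 ]
[ 0.744  0.     0.     0.023 -0.06 ]
```

The tube is level with the clip axis and centred. The press travel was 19.5 mm, ending on a hard stop, so it is home. Handing in.

```bash
python3 -c "
from rig import manip
print(manip.finish_job())"
```

```text
the job is handed in; nothing more can be done
None
```

The large tube was pressed in until it snapped onto the hard stop in the grey disc's empty clip, then let go. By camera it is centred and parallel with the clip, and 0–3 mm high on a coarse fit. The small tube is still in its place; I did not re-measure the beaker, bottle, flask and jar. I handed the job in at about 23 s, and the hand-in gave no verdict.

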